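# Take a muffin from the tray with the tongs and hold it over the plate

## Task

Serve the dark chocolate muffin without touching any muffin by hand: pick up the sprung kitchen tongs by their grips, close them gently on the chocolate muffin, lift it out of the tray and bring it over the white plate. Finish while still holding it upright in the tongs, about 10 cm above the middle of the plate, ready to be dusted with cocoa; do not put it down or let go. Leave the two plain muffins standing in the tray and do not push the plate, the cocoa shaker or the timer about.

Things in the scene. Friction and masses are not known exactly. Their poses are not given: they have to be found in the camera images.
- tongs: steel kitchen tongs with black silicone grips and heads, 0.15 kg, lying on edge, 32 mm tall, arms side by side. Origin on the underside midway between the grips; x = centre line at rest, from the pivot pin (x = -105 mm; loop to -134) to the heads (middle x = +100 mm, ends +126), z up. Grips: sleeves from x = -30 to +30 mm, 2 to 30 mm high, 55 to 61 mm wide over their outer faces (58 in the middle)
- tongs_grip (a point): point midway between the grips at mid height (16 mm up): take them here, squeezing along the tongs' y axis. A spring keeps them open: about 5 N on the grips starts to close them, 7 N closes them on a muffin; squeezed only some 3 mm (to 55 mm) they can be lifted and carried still open. 1 mm of squeeze at the grips closes the heads by 2 mm; half the extra grip force reaches the muffin
- tongs_hinge (a joint): closing angle of the tongs: 0 = open at rest (82 mm between the heads' inner faces), about 0.13 when closed on a muffin, 0.30 = stop
- head_left: silicone head of the left arm (on the tongs' +y side), 41 mm long, 32 mm tall, 6 mm thick and slightly cupped; origin at the middle of its inner face, 16 mm above the underside of the tongs, 41 mm from the centre line at rest
- head_right: the same on the right arm (-y side)
- chocolate_muffin: dark brown muffin in a brown paper case, firm, 56 mm across at its widest (43 to 49 mm above its foot; the case below tapers from 51 to 43 mm), 65 mm tall, about 0.06 kg; origin at the centre of its foot, z up
- plain_muffin_1: golden muffin in a cream paper case, same shape; stays in the tray
- plain_muffin_2: the second golden muffin; stays in the tray
- tray: low wooden tray, fixed, 130 x 290 mm, floor 8 mm thick, rim 26 mm high, steel bow handle up to 47 mm high on each short end; origin under its centre, y along its long side, x pointing away from the robot. The muffins stand in a row along y, 83 mm apart, in any order, 27 mm between neighbours: bring the open heads either side of one, tongs along the tray's x, in level or from above
- plate: loose white round plate, 144 mm across, 16 mm high; origin at the centre of its foot
- cocoa_shaker: bystander: pale steel shaker with a domed holed top, 64 mm across, 110 mm tall, near the oven behind the plate; origin at the centre of its foot
- timer: bystander: flat white kitchen timer, 78 mm square, 18 mm high, at the front left; origin at the centre of its foot
Mind the look-alikes: they are no part of the job. Leave any pink or red look-alike of the chocolate_muffin alone.

How it is judged:
By the outcome, as a careful person would: the job done as asked, in the order asked, and still so for the second after the job is handed in, while the arm keeps its last pose, push and grip.
It also fails if it takes over 45 s, if anything falls off the work surface, if the arm or the gripper's body presses on something with over 40 N, if the wrist force passes 120 N, or if a joint passes its speed limit or range.

## Robot

A 6-joint arm with a two-finger parallel gripper is mounted at the origin on a cart in front of the work surface, level with it; the furniture and walls round the work are solid. World frame = base frame: x ahead of the robot, y to its left, z up, the work surface at z = 0. Lengths are in m, angles in rad, forces in N, time in s.
With the tool pointing down it reaches from about 0.35 to 0.975 m from the base axis. Payload 4.9 kg.
Tool frame: the origin (TCP) lies midway between the tips of the shut fingers; the grasp point (between the pads) lies 19 mm behind it; z points along the fingers, x is the direction in which the jaws open and shut, and the axes are right-handed (so a half turn about z gives the same grasp; the last joint's range is limited). The gripper opens to 85 mm and grips with 20 to 120 N. Pads are 22 mm wide; open, the fingers measure 114 mm over their backs; the gripper's body (76 mm by 85 mm) begins 54 mm behind the grasp point. The pads swing forward as they close: fully open they stand 13 mm farther back than shut.
Start: joints at [1.116, 0.053, 1.613, -0, 1.476, -0.119], TCP at [0.206, 0.59, 0.231] pointing down, gripper open.
Joint ranges: [-3.01, 3.01], [-1.01, 2.22], [0.06, 2.58], [-1.02, 4.17], [0.09, 2.62], [-3.14, 3.14]. Speed limits (rad/s): [2.57, 2.57, 3.14, 3.14, 3.14, 3.14].

## Interface

Orientations are given as a rotation vector (axis times angle).
In Python, from station import ctrl gives the robot as it stands.
- The arm moves only by the tool step_arm, never from a script. Its argument "increments" is text: rows parted by semicolons, each of 6 numbers parted by spaces: the shift along the tool's x, y, z as a fraction of full scale, then the turn, a rotation vector about the tool's x, y, z as a fraction of full scale. In form: x y z rx ry rz; .... A call has 1 to 12 rows; each row shifts and turns the commanded pose from where the row before left it, along the tool's axes as they then stand; what a row does not reach is not made up. Full scale, the value 1, is 0.025 m for a shift and 0.1 rad for a turn. A row lasts 1/12 s, in which the tool goes at most 41.7 mm and 7.16 degrees, less where a joint would pass 70% of its speed; a pose out of reach is approached as far as the arm can. A call with a number of a shift or a turn outside -1 to 1 is refused whole. A call with a gripper value outside its range is refused whole. "fingers" is the opening, from -1 (shut) to 1 (fully open), so that 0 is half open, set as the call begins (left out, the last holds). The fingers move at their own pace and stop on an object; "newtons" is the grip in N (left out, the last holds). Time passes only in rows, so rows that do not move let the fingers close. It gives the time, the measured TCP pose, the force and the opening at its end, in the units of the state.
- ctrl.get_obs(): the state, without advancing time (a new reading comes with each control period).
- ctrl.get_image(name): name is "scene" or "side" or "wrist"; returns a dict with "pixels" (480x640x3 uint8, red, green, blue), "intrinsics" (3x3 intrinsics, pixels), "eye" and "orientation" of the camera in the world. Camera axes: x right, y down, z forward; pixel columns grow to the right and rows downward; lengths in m; the calibration is good to about 2 mm. A picture is of the moment at which its call begins. There is no depth.
- ctrl.finish_job(): hands the job in, once; it reports no verdict.
The state is a dict: "t": time; "q": joint angles; "dq": joint speeds; "effort": joint torques, N m; "tool_pos": TCP position; "tool_rot": TCP orientation; "contact_force": force on the tool from outside, world axes, zero at the start; "wrist_torque": the same for the moment, N m; "opening": finger opening in m.
Only numpy, scipy, OpenCV 4.12 (cv2) and the standard library are available. Lean on these libraries where they do the work, as an engineer would, in place of code of your own. Each camera call takes 0.05 s, during which the arm holds its last target.

## Working session

There is one attempt and no reset: what is moved stays moved. The work goes in short steps, Python scripts to look and compute and a tool call to move; the robot and the scene stay as the last step left them, time stands still between calls to the robot, and variables do not carry over. Pictures are saved under pics/ and viewed, and the job is handed in when it is done.

Besides the shell and the picture viewer there is one more tool, called after ">>>" as name(argument=value, ...), one argument or row to a line, values as JSON. step_arm: Moves the arm, as the interface text tells. Shift numbers are shares of 0.025 m and turn numbers shares of 0.1 rad, none past 1 either way. Its arguments: {"type":"object","properties":{"increments":{"type":"string"},"fingers":{"type":"number"},"newtons":{"type":"number"}},"required":["increments"]}

```bash
ls; mkdir -p pics; python3 - <<'E'
from station import ctrl
import cv2
o=ctrl.get_obs()
print({k:o[k] for k in ['t','tool_pos','tool_rot','opening','contact_force']})
for n in ['scene','side','wrist']:
    r=ctrl.get_image(n); cv2.imwrite(f'pics/{n}0.png',r['pixels'][:,:,::-1]); print(n,r['intrinsics'],r['eye'],r['orientation'])
E
```

```text
pics
{'t': 0.0, 'tool_pos': array([0.20567818, 0.58951333, 0.23003759]), 'tool_rot': array([ 2.56058944,  1.81838606, -0.0029137 ]), 'opening': 0.08534843992472867, 'contact_force': array([0.02671123, 0.06475542, 0.66997713])}
scene [[538.89802996   0.         316.32872221]
 [  0.         538.89802996 234.41329612]
 [  0.           0.           1.        ]] [-0.13095733 -0.54235579  0.91459308] [-2.14419429  0.93618299 -0.43599253]
side [[503.99551717   0.         311.72965265]
 [  0.         503.99551717 236.36076516]
 [  0.           0.           1.        ]] [ 0.1649782  -0.97440673  0.53736192] [-1.9633376   0.35999691 -0.26117755]
wrist [[356.77324179   0.         326.41781261]
 [  0.         356.77324179 237.85630397]
 [  0.           0.           1.        ]] [0.12592384 0.61704007 0.37344957] [2.32679488 1.6548983  0.27612006]
```

View pics/scene0.png

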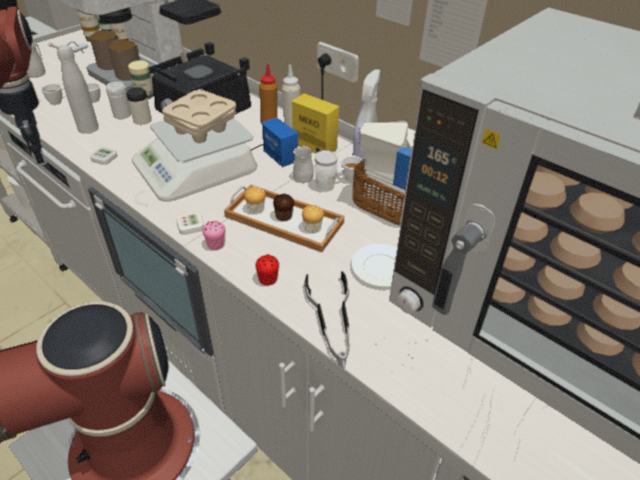

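View pics/side0.png

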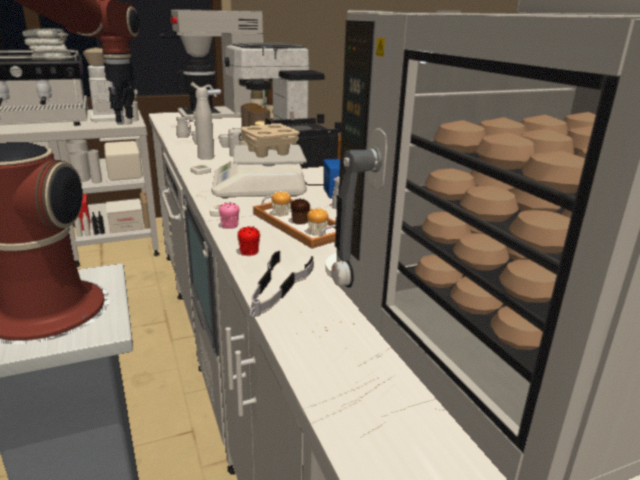

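View pics/wrist0.png

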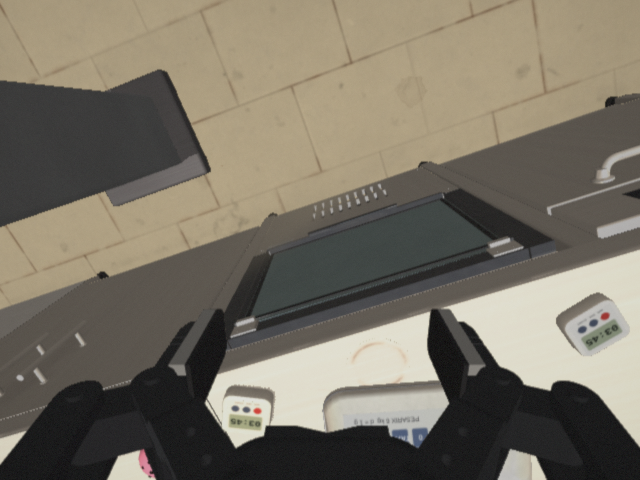

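The scene view shows the tongs near (330,315), with the pivot at (342,360) and the heads at (307,283) and (345,280). The tray is at (284,215) with the chocolate muffin in the middle at (284,206), the plate is at (380,265), and the pink and red look-alikes are at (214,235) and (267,269). I'll zoom in to measure.

```bash
python3 - <<'E'
import cv2
a=cv2.imread('pics/scene0.png')
cv2.imwrite('pics/z1.png',cv2.resize(a[260:370,290:400],None,fx=5.4,fy=5.4,interpolation=cv2.INTER_CUBIC))
cv2.imwrite('pics/z2.png',cv2.resize(a[175:295,215:375],None,fx=5,fy=5,interpolation=cv2.INTER_CUBIC))
cv2.imwrite('pics/z3.png',cv2.resize(a[225:305,330:440],None,fx=7,fy=7,interpolation=cv2.INTER_CUBIC))
E
```

```text
(no output)
```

View pics/z1.png

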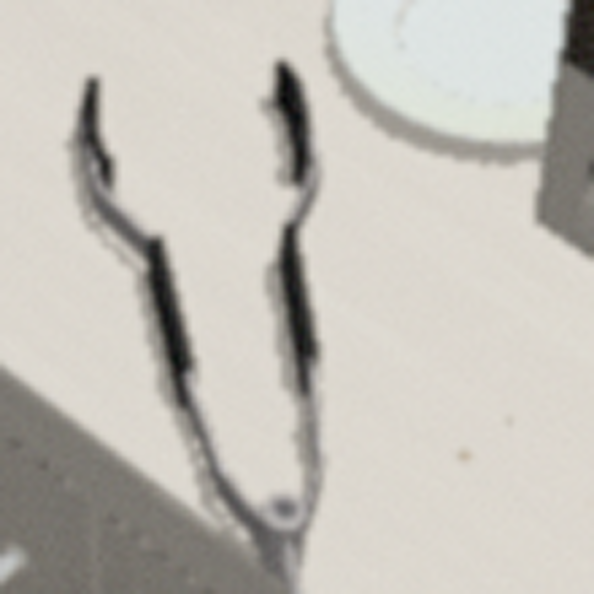

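View pics/z2.png

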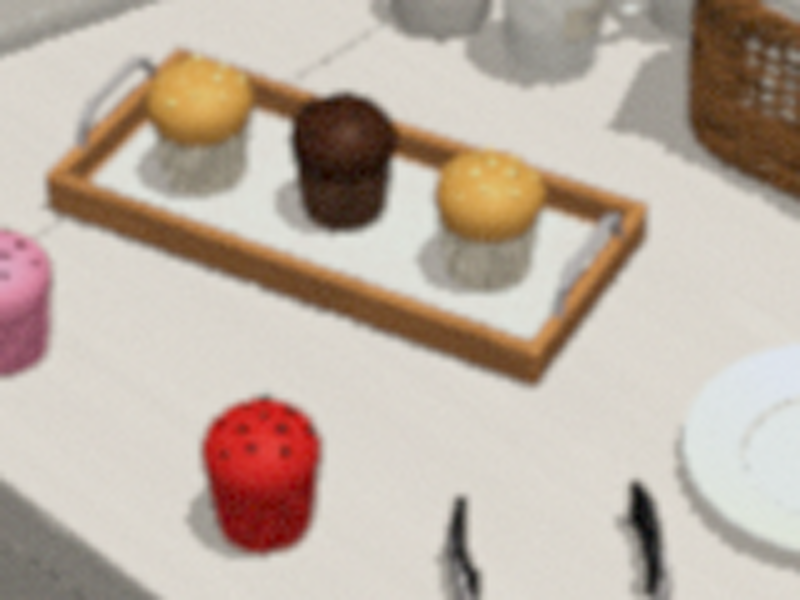

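View pics/z3.png

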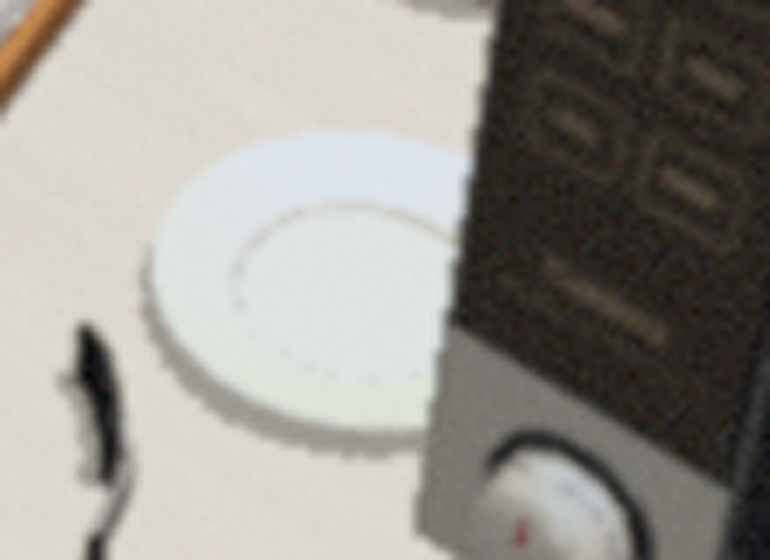

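```bash
cat > h.py <<'E'
import numpy as np
from scipy.spatial.transform import Rotation as R
from station import ctrl
def cam(n):
    r=ctrl.get_image(n); return r
def setup(r):
    return np.array(r['intrinsics']),np.array(r['eye']),R.from_rotvec(r['orientation']).as_matrix()
SC=(np.array([[538.898,0,316.3287],[0,538.898,234.4133],[0,0,1]]),np.array([-0.13095733,-0.54235579,0.91459308]),R.from_rotvec([-2.14419429,0.93618299,-0.43599253]).as_matrix())
def hit(c,uv,z):
    K,e,M=c; d=M@np.linalg.solve(K,[uv[0],uv[1],1]); return e+d*(z-e[2])/d[2]
def proj(c,p):
    K,e,M=c; q=K@(M.T@(np.asarray(p)-e)); return q[:2]/q[2]
E
python3 - <<'E'
from h import *
np.set_printoptions(precision=4,suppress=True)
f=lambda x,y:((x+.5)/5.4+290-.5,(y+.5)/5.4+260-.5)
for n,p,z in [('pivot',(283,508),.03),('loopend',(297,590),.0),('headLtip',(93,80),.032),('headRtip',(283,62),.032),('gLf',(155,240),.03),('gLb',(187,373),.03),('gRf',(289,228),.03),('gRb',(313,360),.03)]:
    print(n,hit(SC,f(*p),z))
g=lambda x,y:((x+.5)/5+215-.5,(y+.5)/5+175-.5)
for n,p,z in [('trayNL',(50,178),.026),('trayNR',(535,350),.026),('trayFR',(643,208),.026),('trayFL',(182,52),.026),('chocbottom',(345,228),.008),('chocL',(294,150),.054),('chocR',(395,150),.054),('p1L',(148,105),.054),('p1R',(254,105),.054),('p2L',(437,200),.054),('p2R',(546,200),.054),('redL',(206,450),.046),('redR',(320,450),.046)]:
    print(n,hit(SC,g(*p),z))
k=lambda x,y:((x+.5)/7+330-.5,(y+.5)/7+225-.5)
P=[hit(SC,k(*p),.016)[:2] for p in [(150,270),(180,195),(240,150),(350,131),(430,143),(180,350),(240,400),(330,430),(400,430)]]
P=np.array(P);A=np.c_[2*P,np.ones(len(P))];s=np.linalg.lstsq(A,(P**2).sum(1),rcond=None)[0]
print('plate',s[:2],np.sqrt(s[2]+s[:2]@s[:2]))
E
```

```text
pivot [ 0.3814 -0.1574  0.03  ]
loopend [ 0.3746 -0.1718  0.    ]
headLtip [0.4906 0.0408 0.032 ]
headRtip [ 0.5534 -0.0106  0.032 ]
gLf [ 0.4445 -0.0365  0.03  ]
gLb [ 0.4036 -0.0903  0.03  ]
gRf [ 0.4859 -0.0715  0.03  ]
gRb [ 0.4413 -0.1215  0.03  ]
trayNL [0.5171 0.3589 0.026 ]
trayNR [0.5924 0.0873 0.026 ]
trayFR [0.7105 0.1189 0.026 ]
trayFL [0.6382 0.3905 0.026 ]
chocbottom [0.6085 0.2345 0.008 ]
chocL [0.5967 0.2576 0.054 ]
chocR [0.6321 0.2202 0.054 ]
p1L [0.5706 0.3397 0.054 ]
p1R [0.6085 0.2997 0.054 ]
p2L [0.6179 0.177  0.054 ]
p2R [0.6553 0.1374 0.054 ]
redL [0.4239 0.1372 0.046 ]
redR [0.4594 0.0995 0.046 ]
plate [ 0.6474 -0.0538] 0.07222509157193276
```

```bash
cat >> h.py <<'E'
def yaw_tool():
    o=ctrl.get_obs(); M=R.from_rotvec(o['tool_rot']).as_matrix(); return o,M
def plan(target,psi_deg):
    o,M=yaw_tool(); p=np.array(o['tool_pos'])
    a=np.radians(psi_deg); T=np.array([[np.cos(a),np.sin(a),0],[np.sin(a),-np.cos(a),0],[0,0,-1]]).T
    # columns x,y,z
    T=np.c_[[np.cos(a),np.sin(a),0],[np.sin(a),-np.cos(a),0],[0,0,-1]]
    d=M.T@(np.array(target)-p); rv=R.from_matrix(M.T@T).as_rotvec()
    print('t',round(o['t'],2),'pos',p.round(4),'psi',np.degrees(np.arctan2(M[1,0],M[0,0])).round(2),'tilt',M[:,2].round(3),'open',round(o['opening'],4),'F',np.round(o['contact_force'],1))
    print('shift units now-frame',(d/.025).round(2),'turn units',(rv/.1).round(2),'shift units after turn',(T.T@(np.array(target)-p)/.025).round(2))
E
python3 - <<'E'
from h import *
plan((.444,-.08,.15),-39.3)
for n,p,z in [('ovenbase',(393,296),0),('ovenR',(440,320),0),('pink',(214,234),.046),('ovtop',(424,85),.0)]:
    print(n,hit(SC,p,z))
E
```

```text
t 0.15 pos [0.2057 0.5896 0.2303] psi 70.76 tilt [-0.001 -0.001 -1.   ] open 0.0854 F [-0.6 -0.3 -0.1]
shift units now-frame [-22.14  17.83   3.25] turn units [1.000e-02 1.000e-02 1.921e+01] shift units after turn [24.34 14.69  3.21]
ovenbase [ 0.59742067 -0.1268047   0.        ]
ovenR [ 6.11209205e-01 -2.42964083e-01  1.11022302e-16]
pink [0.4258805  0.28741504 0.046     ]
ovtop [ 1.52268723e+00  4.13353749e-01 -1.11022302e-16]
```

>>> step_arm(
  increments="0 0 0 0 0 1;0 0 0 0 0 1;0 0 0 0 0 1;0 0 0 0 0 1;0 0 0 0 0 1;0 0 0 0 0 1;0 0 0 0 0 1;0 0 0 0 0 1;0 0 0 0 0 1;0 0 0 0 0 1",
)

```text
t: 0.98
tool_pos: [0.2058, 0.5898, 0.2308]
tool_rot: [3.12, 0.361, -0.001]
contact_force: [0.2, -0.4, -0.0]
opening: 0.0856
```

>>> step_arm(
  increments="0 0 0 0 0 1;0 0 0 0 0 1;0 0 0 0 0 1;0 0 0 0 0 1;0 0 0 0 0 1;0 0 0 0 0 1;0 0 0 0 0 1;0 0 0 0 0 1;0 0 0 0 0 1;0 0 0 0 0 0.2;0 0 0 0 0 0",
)

```text
t: 1.9
tool_pos: [0.2058, 0.5899, 0.2309]
tool_rot: [2.959, -1.053, -0.0]
contact_force: [-0.1, -0.4, -0.5]
opening: 0.0853
```

```bash
python3 - <<'E'
from h import *
plan((.444,-.08,.2),-39.3)
E
```

```text
t 1.9 pos [0.2058 0.5899 0.2309] psi -39.16 tilt [-0.    -0.001 -1.   ] open 0.0853 F [-0.1 -0.4 -0.5]
shift units now-frame [24.31 14.76  1.25] turn units [ 0.01 -0.    0.02] shift units after turn [24.34 14.7   1.23]
```

>>> step_arm(
  increments="0.97 0.59 0;0.97 0.59 0 0 0 0;0.97 0.59 0 0 0 0",
)

```text
schema error: expected 6 numbers
```

>>> step_arm(
  increments="0.97 0.59 0 0 0 0;0.97 0.59 0 0 0 0;0.97 0.59 0 0 0 0;0.97 0.59 0 0 0 0;0.97 0.59 0 0 0 0;0.97 0.59 0 0 0 0;0.97 0.59 0 0 0 0;0.97 0.59 0 0 0 0;0.97 0.59 0 0 0 0;0.97 0.59 0 0 0 0;0.97 0.59 0 0 0 0;0.97 0.59 0 0 0 0",
)

```text
t: 2.9
tool_pos: [0.3194, 0.2676, 0.2313]
tool_rot: [-2.96, 1.051, -0.001]
contact_force: [0.5, 1.0, 0.5]
opening: 0.0855
```

```bash
python3 - <<'E'
from h import *
plan((.444,-.08,.2),-39.3)
E
```

```text
t 2.9 pos [0.3194 0.2676 0.2313] psi -39.09 tilt [ 0.  0. -1.] open 0.0855 F [0.5 1.  0.5]
shift units now-frame [12.63  7.65  1.25] turn units [-0.   -0.    0.04] shift units after turn [12.66  7.6   1.25]
```

>>> step_arm(
  increments="1 0.6 0 0 0 0;1 0.6 0 0 0 0;1 0.6 0 0 0 0;1 0.6 0 0 0 0;1 0.6 0 0 0 0;1 0.6 0 0 0 0;1 0.6 0 0 0 0;1 0.6 0 0 0 0;1 0.6 0.3 0 0 0;1 0.6 0.3 0 0 0;1 0.6 0.3 0 0 0;1 0.6 0.3 0 0 0",
)

```text
t: 3.9
tool_pos: [0.438, -0.0618, 0.2011]
tool_rot: [-2.96, 1.052, -0.001]
contact_force: [0.3, 1.0, -0.2]
opening: 0.0852
```

>>> step_arm(
  increments="0.6 0.4 0 0 0 0;0 0 0 0 0 0;0 0 0 0 0 0",
)

```text
t: 4.15
tool_pos: [0.4429, -0.0779, 0.2011]
tool_rot: [-2.958, 1.056, 0.001]
contact_force: [0.2, 0.8, 0.3]
opening: 0.0855
```

```bash
python3 - <<'E'
from h import *
import cv2
plan((.444,-.08,.15),-39.3)
r=cam('wrist');cv2.imwrite('pics/w1.png',r['pixels'][:,:,::-1]);print(r['eye'],r['orientation'],r['intrinsics'])
c=setup(r)
for x,y,z in [(0,0,.016),(-.105,0,.03),(.126,.041,.032),(.126,-.041,.032)]:
    a=np.radians(50.7); p=np.array([.444,-.08,0])+[x*np.cos(a)-y*np.sin(a),x*np.sin(a)+y*np.cos(a),z]; print(proj(c,p).round(1))
r=cam('side');cv2.imwrite('pics/s1.png',cv2.resize(r['pixels'][180:360,150:390,::-1],None,fx=3.3,fy=3.3))
E
```

```text
t 4.15 pos [ 0.4429 -0.0779  0.2011] psi -39.27 tilt [-0.001  0.001 -1.   ] open 0.0855 F [0.2 0.8 0.3]
shift units now-frame [0.09 0.04 2.04] turn units [-0.    0.01  0.  ] shift units after turn [0.09 0.04 2.04]
[ 0.49627081 -0.01326264  0.34438485] [ 2.65970233 -0.94736111 -0.15941222] [[356.77324179   0.         326.41781261]
 [  0.         356.77324179 237.85630397]
 [  0.           0.           1.        ]]
[328.2 209. ]
[328.  313.8]
[276.9  59. ]
[380.8  59.2]
```

View pics/w1.png

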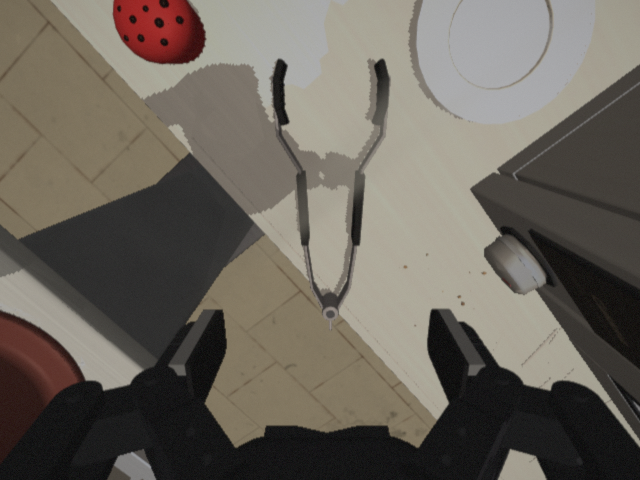

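View pics/s1.png

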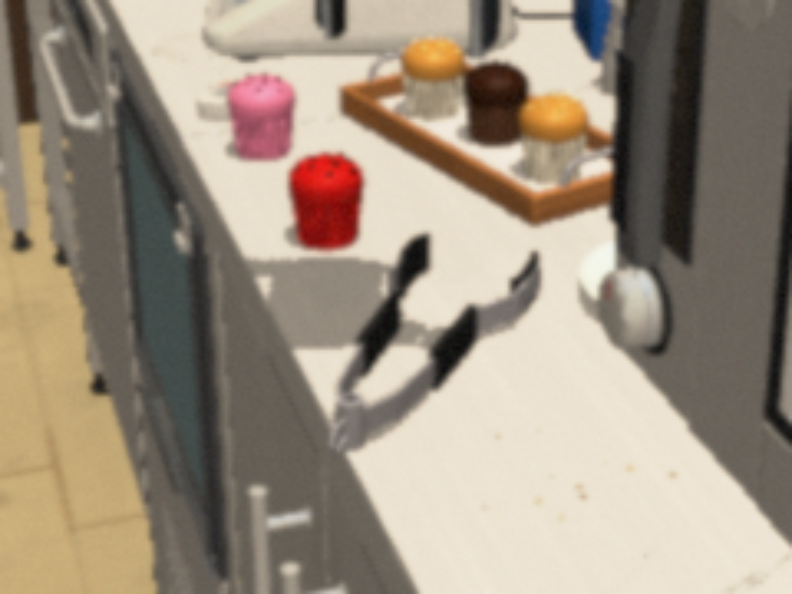

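The wrist view shows the tongs centred at about column 331 (grips at columns 304 and 359, pivot at (330,314)). That is within 2–3 mm of my estimate. I'll descend with the gripper open.

>>> step_arm(
  increments="0.15 0.04 0.5 0 0 0;0 0 1 0 0 0;0 0 1 0 0 0;0 0 1 0 0 0;0 0 1 0 0 0;0 0 1 0 0 0;0 0 1 0 0 0;0 0 0.6 0 0 0;0 0 0.5 0 0 0;0 0 0.3 0 0 0;0 0 0 0 0 0;0 0 0 0 0 0",
)

```text
t: 5.25
tool_pos: [0.4455, -0.0801, 0.0042]
tool_rot: [-2.96, 1.053, -0.0]
contact_force: [-0.2, 0.7, 0.6]
opening: 0.0851
```

```bash
python3 - <<'E'
from h import *
import cv2
plan((.4452,-.0812,.0),-39.3)
r=cam('scene');cv2.imwrite('pics/c2.png',cv2.resize(r['pixels'][240:380,260:440,::-1],None,fx=4.2,fy=4.2))
r=cam('side');cv2.imwrite('pics/s2.png',cv2.resize(r['pixels'][180:360,150:390,::-1],None,fx=3.3,fy=3.3))
E
```

```text
t 5.25 pos [ 0.4455 -0.0801  0.0042] psi -39.17 tilt [ 0. -0. -1.] open 0.0851 F [-0.2  0.7  0.6]
shift units now-frame [0.02 0.04 0.17] turn units [-0.   -0.    0.02] shift units after turn [0.02 0.04 0.17]
```

View pics/c2.png

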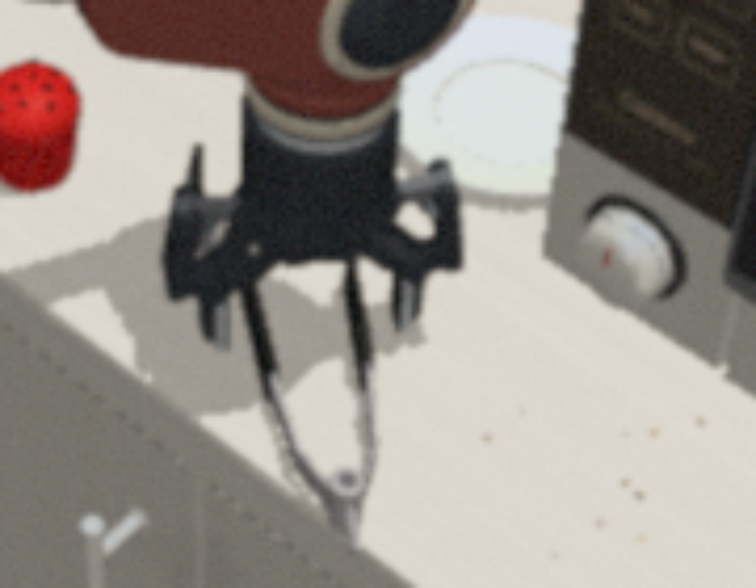

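View pics/s2.png

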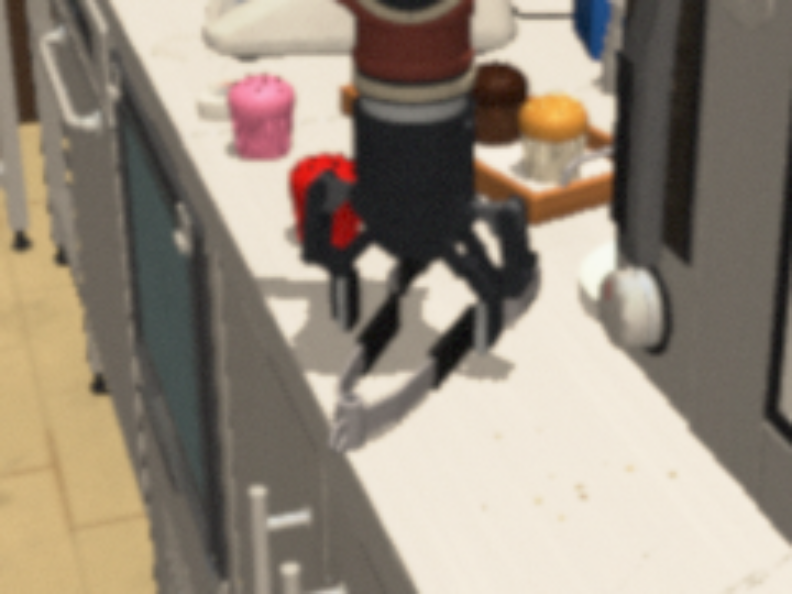

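>>> step_arm(
  increments="0 0 0.15 0 0 0;0 0 0 0 0 0;0 0 0 0 0 0;0 0 0 0 0 0;0 0 0 0 0 0;0 0 0 0 0 0;0 0 0 0 0 0;0 0 0 0 0 0",
  fingers=0.29,
  newtons=20,
)

```text
t: 6.02
tool_pos: [0.4461, -0.0809, 0.0008]
tool_rot: [-2.959, 1.055, -0.002]
contact_force: [-0.7, 1.0, 4.7]
opening: 0.0551
```

```bash
python3 - <<'E'
from h import *
import cv2
plan((.4452,-.0812,.0),-39.3)
r=cam('wrist');cv2.imwrite('pics/w3.png',r['pixels'][:,:,::-1])
r=cam('side');cv2.imwrite('pics/s3.png',cv2.resize(r['pixels'][180:360,150:390,::-1],None,fx=3.3,fy=3.3))
E
```

```text
t 6.02 pos [ 0.4461 -0.0809  0.0008] psi -39.25 tilt [ 0.001 -0.    -1.   ] open 0.0551 F [-0.7  1.   4.7]
shift units now-frame [-0.02  0.03  0.03] turn units [-0.01 -0.01  0.01] shift units after turn [-0.02  0.03  0.03]
```

View pics/w3.png

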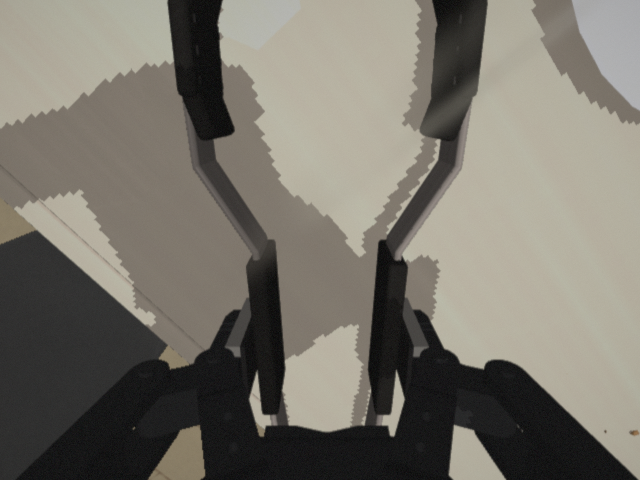

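View pics/s3.png

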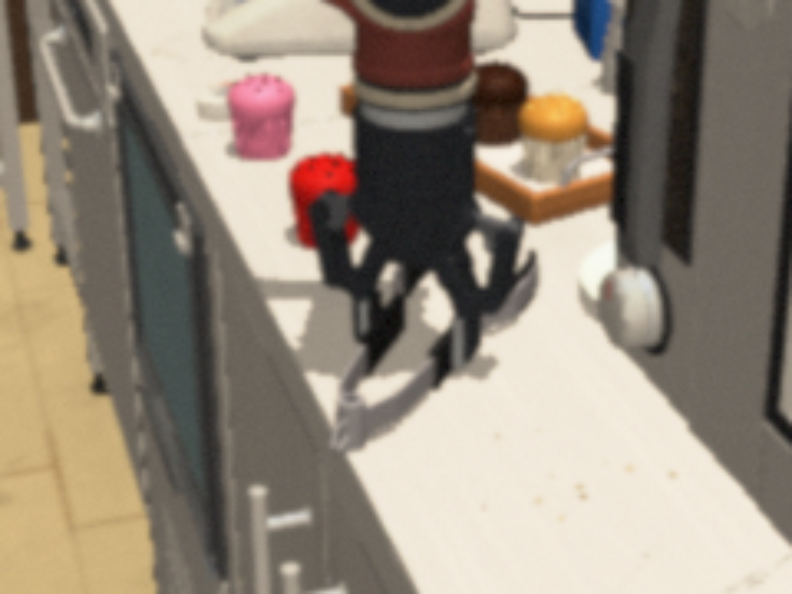

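>>> step_arm(
  increments="0 0 -0.2 0 0 0;0 0 -0.4 0 0 0;0 0 -0.4 0 0 0;0 0 -0.5 0 0 0;0 0 -0.5 0 0 0;0 0 -0.4 0 0 0;0 0 -0.2 0 0 0;0 0 0 0 0 0;0 0 0 0 0 0",
)

```text
t: 6.87
tool_pos: [0.4453, -0.0807, 0.0653]
tool_rot: [2.959, -1.055, 0.001]
contact_force: [0.4, 0.0, -1.4]
opening: 0.055
```

```bash
python3 - <<'E'
from h import *
import cv2
plan((.4452,-.0812,.0),-39.3)
r=cam('wrist');cv2.imwrite('pics/w4.png',r['pixels'][:,:,::-1])
r=cam('side');cv2.imwrite('pics/s4.png',cv2.resize(r['pixels'][180:360,150:390,::-1],None,fx=3.3,fy=3.3))
E
```

```text
t 6.87 pos [ 0.4453 -0.0807  0.0653] psi -39.24 tilt [ 0. -0. -1.] open 0.055 F [ 0.4  0.  -1.4]
shift units now-frame [0.01 0.02 2.61] turn units [-0.   -0.    0.01] shift units after turn [0.01 0.02 2.61]
```

View pics/w4.png

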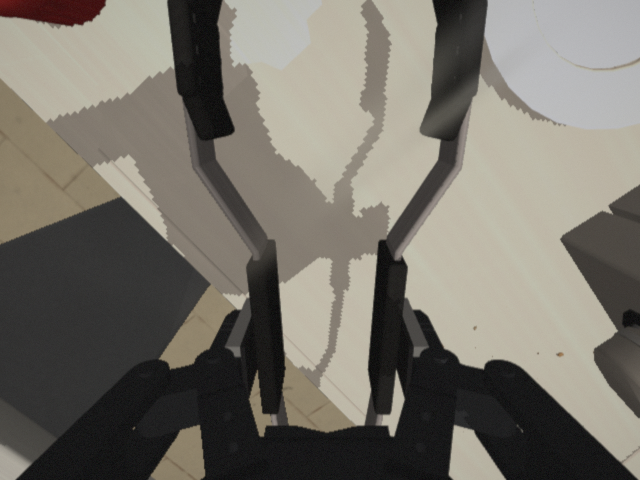

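View pics/s4.png

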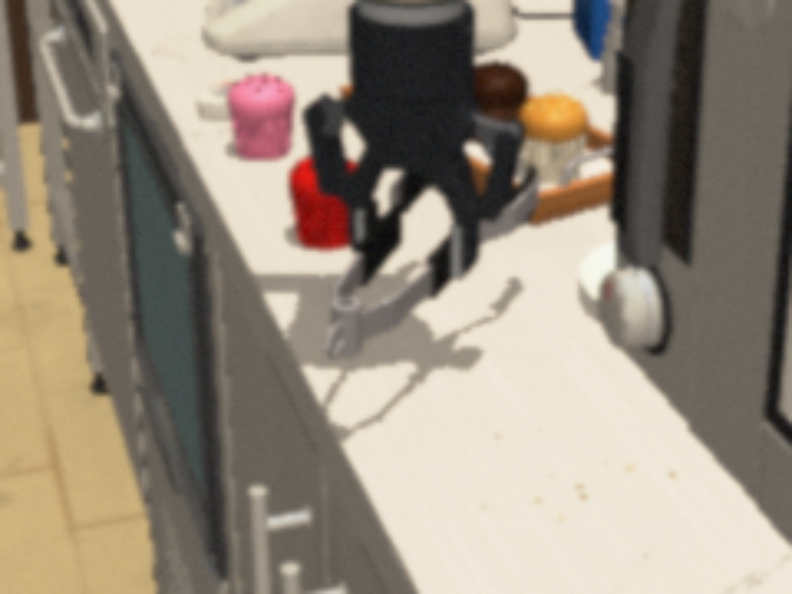

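>>> step_arm(
  increments="0 0 -0.3 0 0 0;0 0 -0.5 0 0 0;0 0 -0.7 0 0 0;0 0 -0.7 0 0 0;0 0 -0.6 0 0 0;0 0 -0.4 0 0 0;0 0 -0.2 0 0 0;0 0 0 0 0 0",
)

```text
t: 7.63
tool_pos: [0.4459, -0.0809, 0.1512]
tool_rot: [-2.959, 1.055, -0.003]
contact_force: [0.2, -0.2, -1.9]
opening: 0.0552
```

>>> step_arm(
  increments="0 0 0 0 0 0.3;0 0 0 0 0 0.6;0 0 0 0 0 0.6;0 0 0 0 0 0.6;0 0 0 0 0 0.7;0 0 0 0 0 0.7;0 0 0 0 0 0.7;0 0 0 0 0 0.7;0 0 0 0 0 0.6;0 0 0 0 0 0.45;0 0 0 0 0 0.2;0 0 0 0 0 0",
)

```text
t: 8.63
tool_pos: [0.4447, -0.0805, 0.1489]
tool_rot: [2.5, -1.901, -0.003]
contact_force: [0.1, 0.9, -1.5]
opening: 0.0551
```

```bash
python3 - <<'E'
from h import *
plan((.518,.2122,.15),-74.5)
E
```

```text
t 8.63 pos [ 0.4447 -0.0805  0.1489] psi -74.48 tilt [-0.002  0.001 -1.   ] open 0.0551 F [ 0.1  0.9 -1.5]
shift units now-frame [-10.49  -5.96  -0.04] turn units [0.02 0.01 0.  ] shift units after turn [-10.5   -5.96  -0.05]
```

>>> step_arm(
  increments="-0.3 -0.15 0 0 0 0;-0.6 -0.3 0 0 0 0;-0.6 -0.4 0 0 0 0;-0.7 -0.4 0 0 0 0;-0.7 -0.4 0 0 0 0;-0.7 -0.4 0 0 0 0;-0.7 -0.4 0 0 0 0;-0.7 -0.4 0 0 0 0;-0.7 -0.4 0 0 0 0;-0.7 -0.4 0 0 0 0;-0.7 -0.4 0 0 0 0;-0.7 -0.4 0 0 0 0",
)

```text
t: 9.63
tool_pos: [0.5001, 0.1386, 0.1497]
tool_rot: [2.502, -1.9, -0.001]
contact_force: [0.7, 0.9, -2.2]
opening: 0.0553
```

>>> step_arm(
  increments="-0.7 -0.4 0 0 0 0;-0.7 -0.4 0 0 0 0;-0.6 -0.4 0 0 0 0;-0.4 -0.2 0 0 0 0;-0.2 -0.1 0 0 0 0;-0.1 0 0 0 0 0;0 0 0 0 0 0;0 0 0 0 0 0",
)

```text
t: 10.3
tool_pos: [0.5181, 0.2115, 0.1499]
tool_rot: [2.5, -1.901, -0.0]
contact_force: [0.8, 0.1, -0.2]
opening: 0.0553
```

```bash
python3 - <<'E'
from h import *
import cv2
plan((.518,.2122,.15),-74.5)
r=cam('wrist');cv2.imwrite('pics/w5.png',r['pixels'][:,:,::-1]);np.save('w5.npy',np.r_[r['eye'],r['orientation']])
c=setup(r)
for p in [(.6144,.2389,.054),(.5890,.3197,.054),(.6366,.157,.054),(.6144,.2389,.073)]: print(proj(c,p))
r=cam('scene');cv2.imwrite('pics/c5.png',cv2.resize(r['pixels'][120:270,190:370,::-1],None,fx=4,fy=4))
r=cam('side');cv2.imwrite('pics/s5.png',cv2.resize(r['pixels'][130:310,150:390,::-1],None,fx=3.3,fy=3.3))
E
```

```text
t 10.3 pos [0.5181 0.2115 0.1499] psi -74.5 tilt [-0. -0. -1.] open 0.0553 F [ 0.8  0.1 -0.2]
shift units now-frame [-0.03 -0.   -0.01] turn units [ 0.01 -0.    0.  ] shift units after turn [-0.03 -0.   -0.01]
[324.18344957  87.11214016]
[187.87137865  91.97044654]
[461.16274001  88.1483903 ]
[324.02407478  84.69995085]
```

View pics/w5.png

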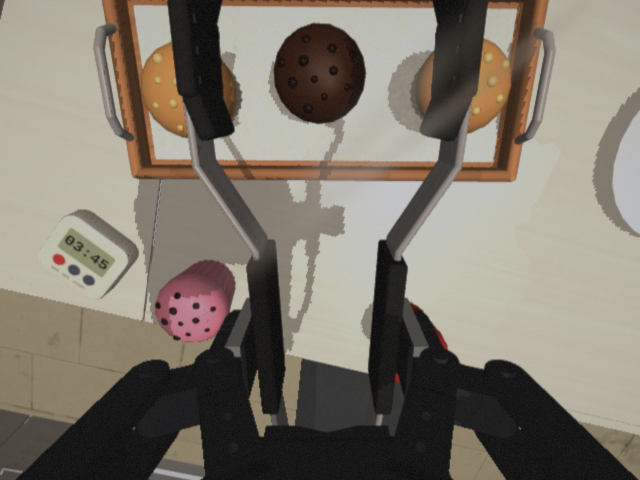

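View pics/c5.png

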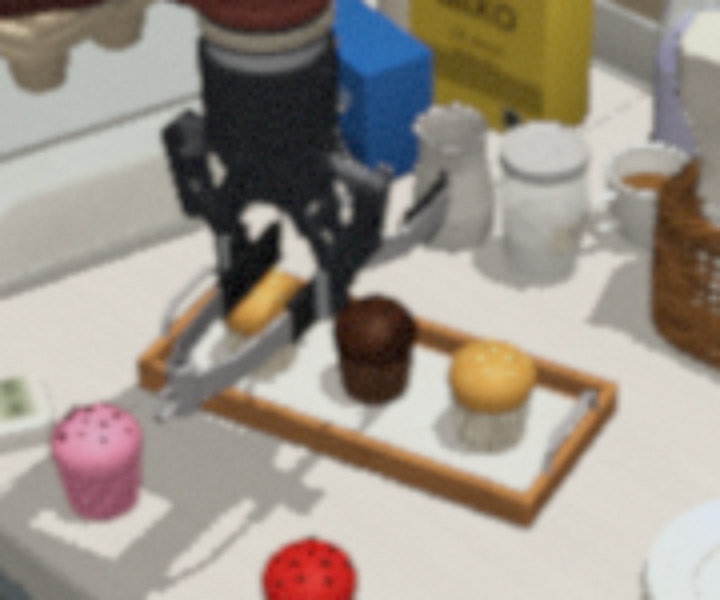

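View pics/s5.png

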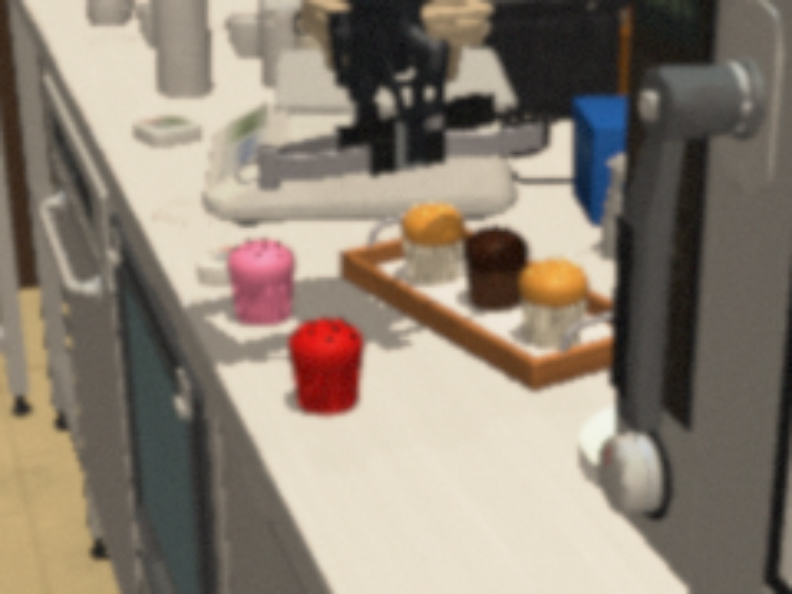

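```bash
python3 - <<'E'
import cv2,numpy as np
a=cv2.imread('pics/w5.png')
cv2.imwrite('pics/w5z.png',cv2.resize(a[0:150,120:540],None,fx=1.9,fy=1.9,interpolation=cv2.INTER_CUBIC))
h=cv2.cvtColor(a,cv2.COLOR_BGR2HSV)
b=a.astype(int)
m=((b[:,:,2]-b[:,:,0]>12)&(b[:,:,2]<110)).astype(np.uint8); m[140:]=0; m[:,:250]=0; m[:,400:]=0
n,l,s,c=cv2.connectedComponentsWithStats(m); print(s[1:][s[1:,4]>200],c[1:][s[1:,4]>200])
m=((b[:,:,2]-b[:,:,0]>70)&(b[:,:,1]-b[:,:,0]>45)).astype(np.uint8); m[150:]=0
n,l,s,c=cv2.connectedComponentsWithStats(m); print(s[1:][s[1:,4]>200],c[1:][s[1:,4]>200])
E
```

```text
[[ 273   24   91   99 6635]] [[318.11137905  72.5118312 ]]
[[ 470   41   39   84 1703]
 [ 143   45   42   85 2184]] [[488.84263065  85.88432179]
 [163.3956044   87.79441392]]
```

View pics/w5z.png

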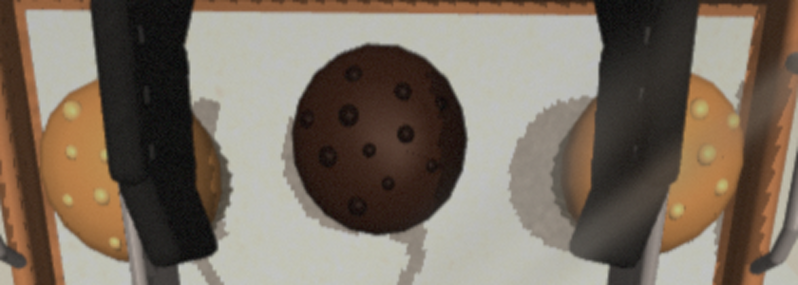

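```bash
python3 - <<'E'
from h import *
np.set_printoptions(precision=4,suppress=True)
v=np.load('w5.npy');K=np.array([[356.773,0,326.4178],[0,356.773,237.856],[0,0,1]])
c=(K,v[:3],R.from_rotvec(v[3:]).as_matrix())
a=np.radians(15.5);T=np.array([[np.cos(a),-np.sin(a),0],[np.sin(a),np.cos(a),0],[0,0,1]])
o=np.array([.5181,.2115,.149])
for p in [(.03,.027,.03),(.03,-.027,.03),(-.03,.024,.03),(-.03,-.024,.03),(.08,.038,.032),(.08,-.038,.032),(.08,.038,0),(.08,-.038,0),(0,0,.016),(0.1,0,.016)]:
    print(p,proj(c,o+T@np.array(p)))
for uv in [(320,73.5),(319,73.5)]:
    for z in (.05,.054,.06):
        q=hit(c,uv,z); print(z,q,'tongs frame',T.T@(q-o))
# silhouette of muffin model: rings
rings=[(.0215,.008),(.0255,.043),(.028,.051),(.028,.057),(.024,.065),(.013,.072),(0,.073)]
import itertools
def bbox(x,y):
    P=[proj(c,(x+r*np.cos(t),y+r*np.sin(t),z)) for r,z in rings for t in np.linspace(0,6.28,40)]
    P=np.array(P);return np.r_[P.min(0),P.max(0)]
from scipy.optimize import least_squares
for name,bb in [('choc',(274,23.5,366,124)),('L',(141,39,237,138)),('R',(417.4,37,511,133.5))]:
    s=least_squares(lambda q:bbox(*q)-np.array(bb),(.6144,.2389),diff_step=1e-3)
    q=np.r_[s.x,.054];print(name,s.x,s.fun,'tongs',T.T@(q-o))
E
```

```text
(0.03, 0.027, 0.03) [247.8282 277.2923]
(0.03, -0.027, 0.03) [401.288  277.3671]
(-0.03, 0.024, 0.03) [265.6733 411.3403]
(-0.03, -0.024, 0.03) [383.6394 411.3339]
(0.08, 0.038, 0.032) [198.039 128.973]
(0.08, -0.038, 0.032) [450.7467 129.2476]
(0.08, 0.038, 0) [226.1806 125.7576]
(0.08, -0.038, 0) [423.3267 125.9744]
(0, 0, 0.016) [324.7499 328.282 ]
(0.1, 0, 0.016) [324.6125  62.8541]
0.05 [0.6215 0.2436 0.05  ] tongs frame [ 0.1082  0.0033 -0.099 ]
0.054 [0.6211 0.2434 0.054 ] tongs frame [ 0.1078  0.0032 -0.095 ]
0.06 [0.6206 0.2432 0.06  ] tongs frame [ 0.1072  0.0031 -0.089 ]
0.05 [0.6213 0.2442 0.05  ] tongs frame [ 0.1082  0.0039 -0.099 ]
0.054 [0.621 0.244 0.054] tongs frame [ 0.1078  0.0038 -0.095 ]
0.06 [0.6204 0.2437 0.06  ] tongs frame [ 0.1072  0.0037 -0.089 ]
choc [0.6196 0.2429] [-0.2947 -0.3423  0.2958  0.4306] tongs [ 0.1062  0.0032 -0.095 ]
L [0.5895 0.3201] [-1.7291  0.1525  2.1256 -0.0197] tongs [ 0.0978  0.0855 -0.095 ]
R [0.6375 0.1543] [-3.7017 -1.135   3.0266  1.624 ] tongs [ 0.0998 -0.087  -0.095 ]
```

```bash
python3 - <<'E'
from h import *
import cv2
np.set_printoptions(precision=1,suppress=True)
v=np.load('w5.npy');K=np.array([[356.773,0,326.4178],[0,356.773,237.856],[0,0,1]])
c=(K,v[:3],R.from_rotvec(v[3:]).as_matrix())
a=np.radians(15.5);T=np.array([[np.cos(a),-np.sin(a),0],[np.sin(a),np.cos(a),0],[0,0,1]])
o=np.array([.5181,.2115,.149])
for p in [(.03,.027,.002),(.03,.027,.03),(-.03,.024,.002),(-.03,.024,.03),(.08,.039,0),(.08,.039,.032),(.08,.044,.032)]:
    print(p,proj(c,o+T@np.array(p)))
im=cv2.imread('pics/w5.png');cv2.imwrite('pics/w5y.png',cv2.resize(im[0:430,150:350],None,fx=1.4*1,fy=1.4,interpolation=cv2.INTER_CUBIC))
E
```

```text
(0.03, 0.027, 0.002) [261.4 248.9]
(0.03, 0.027, 0.03) [247.8 277.3]
(-0.03, 0.024, 0.002) [275.  365.5]
(-0.03, 0.024, 0.03) [265.7 411.3]
(0.08, 0.039, 0) [223.6 125.8]
(0.08, 0.039, 0.032) [194.7 129. ]
(0.08, 0.044, 0.032) [178.1 129. ]
```

View pics/w5y.png

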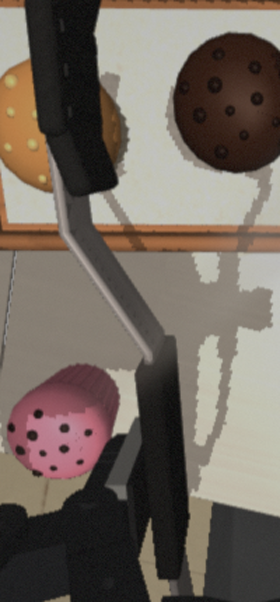

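```bash
python3 - <<'E'
from h import *
import cv2
from scipy.optimize import least_squares
np.set_printoptions(precision=4,suppress=True)
a=cv2.imread('pics/scene0.png').astype(int)
b=a[:,:,0];g=a[:,:,1];r=a[:,:,2]
m=((r<105)&(r-b>8)&(r+g+b<200)).astype(np.uint8); M=np.zeros_like(m); M[188:226,268:300]=m[188:226,268:300]
n,l,s,cc=cv2.connectedComponentsWithStats(M); i=1+np.argmax(s[1:,4]); x,y,w,h,ar=s[i]; print('choc',s[i]); chb=(x-.5,y-.5,x+w-.5,y+h-.5)
m=((r-b>60)&(g-b>35)).astype(np.uint8)
n,l,s,cc=cv2.connectedComponentsWithStats(m)
for k in range(1,n):
    if s[k,4]>150 and 180<s[k,1]<240: print(s[k])
rings=[(.0215,.008),(.0255,.043),(.028,.051),(.028,.057),(.024,.065),(.013,.072),(0,.073)]
def bbox(x,y):
    P=np.array([proj(SC,(x+r*np.cos(t),y+r*np.sin(t),z)) for r,z in rings for t in np.linspace(0,6.28,60)]);return np.r_[P.min(0),P.max(0)]
s=least_squares(lambda q:bbox(*q)-np.array(chb),(.6144,.2389),diff_step=1e-3); print(s.x,s.fun)
z=lambda x,y:((x+.5)/5+214.5,(y+.5)/5+174.5)
for nm,bb in [('p1',(148,57,254,193)),('p2',(437,150,546,290)),('choc',(294,95,396,228))]:
    t=np.r_[z(bb[0],bb[1]),z(bb[2],bb[3])]; s=least_squares(lambda q:bbox(*q)-t,(.6144,.2389),diff_step=1e-3); print(nm,s.x,s.fun)
E
```

```text
choc [274 194  21  27 413]
[ 225  185  119   63 1168]
[0.6229 0.2456] [-0.4383 -0.6133  0.4414  0.5573]
p1 [0.5925 0.3227] [-0.2519 -0.297   0.254   0.2679]
p2 [0.6395 0.16  ] [-0.2868 -0.4318  0.2876  0.3935]
choc [0.6225 0.2466] [-0.7357 -0.8233  0.7408  0.7411]
```

>>> step_arm(
  increments="-0.18 -0.28 0.2 0 0 0;0 0 0.5 0 0 0;0 0 0.6 0 0 0;0 0 0.6 0 0 0;0 0 0.5 0 0 0;0 0 0.3 0 0 0;0 0 0 0 0 0;0 0 0 0 0 0",
)

```text
t: 11.12
tool_pos: [0.5237, 0.2182, 0.0819]
tool_rot: [2.5, -1.901, -0.001]
contact_force: [1.7, -0.6, -1.7]
opening: 0.0551
```

```bash
python3 - <<'E'
from h import *
import cv2
plan((.524,.218,.039),-74.5)
r=cam('wrist');cv2.imwrite('pics/w6.png',r['pixels'][:,:,::-1])
r=cam('scene');cv2.imwrite('pics/c6.png',cv2.resize(r['pixels'][120:270,190:370,::-1],None,fx=4,fy=4,interpolation=cv2.INTER_CUBIC))
E
```

```text
t 11.12 pos [0.5237 0.2182 0.0819] psi -74.49 tilt [-0.001 -0.    -1.   ] open 0.0551 F [ 1.7 -0.6 -1.7]
shift units now-frame [ 0.01 -0.01  1.71] turn units [0.01 0.   0.  ] shift units after turn [ 0.01 -0.01  1.71]
```

View pics/w6.png

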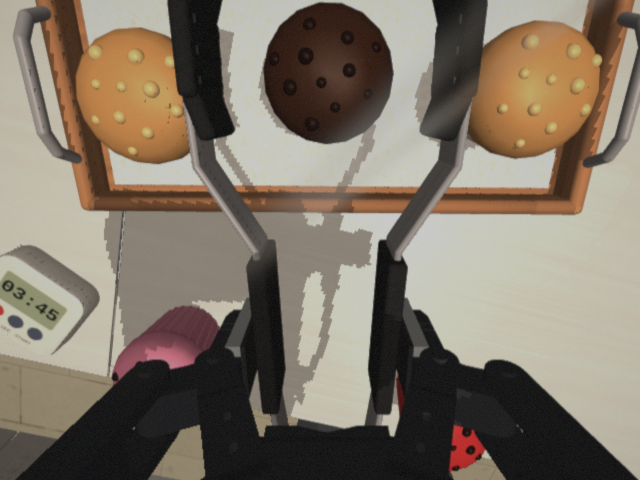

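View pics/c6.png

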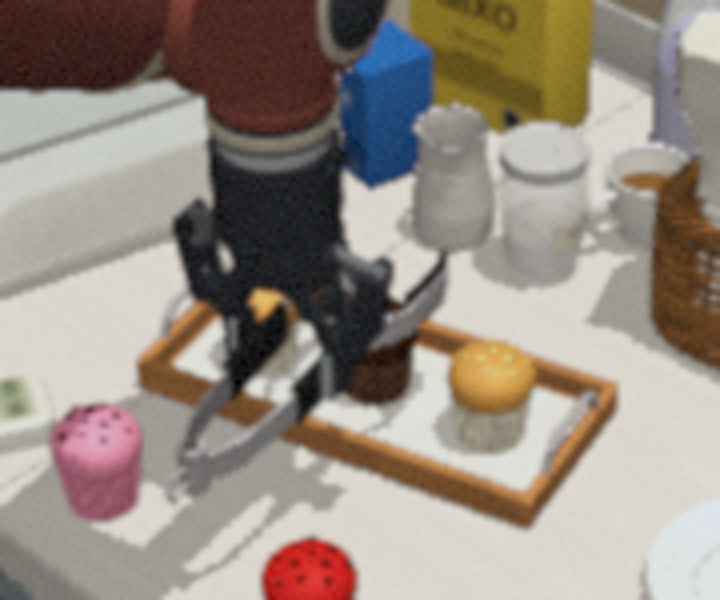

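The wrist view shows the chocolate muffin (columns 263–393, middle 328) centred between the heads (inner faces about 222 and 433). There is a gap to each plain muffin. I'll descend.

>>> step_arm(
  increments="0 0 0.2 0 0 0;0 0 0.3 0 0 0;0 0 0.3 0 0 0;0 0 0.3 0 0 0;0 0 0.3 0 0 0;0 0 0.2 0 0 0;0 0 0.1 0 0 0;0 0 0 0 0 0;0 0 0 0 0 0",
)

```text
t: 11.97
tool_pos: [0.524, 0.2182, 0.0399]
tool_rot: [2.501, -1.901, -0.0]
contact_force: [0.5, -0.5, -1.1]
opening: 0.0551
```

```bash
python3 - <<'E'
from h import *
import cv2
plan((.524,.218,.039),-74.5)
r=cam('wrist');cv2.imwrite('pics/w7.png',r['pixels'][:,:,::-1])
r=cam('side');cv2.imwrite('pics/s7.png',cv2.resize(r['pixels'][130:310,150:390,::-1],None,fx=3.3,fy=3.3))
E
```

```text
t 11.97 pos [0.524  0.2182 0.0399] psi -74.48 tilt [-0. -0. -1.] open 0.0551 F [ 0.5 -0.5 -1.1]
shift units now-frame [0.01 0.   0.04] turn units [ 0. -0.  0.] shift units after turn [0.01 0.   0.04]
```

View pics/w7.png

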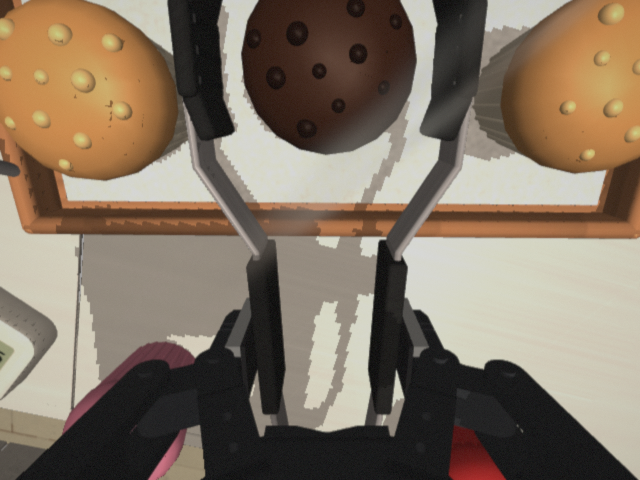

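View pics/s7.png

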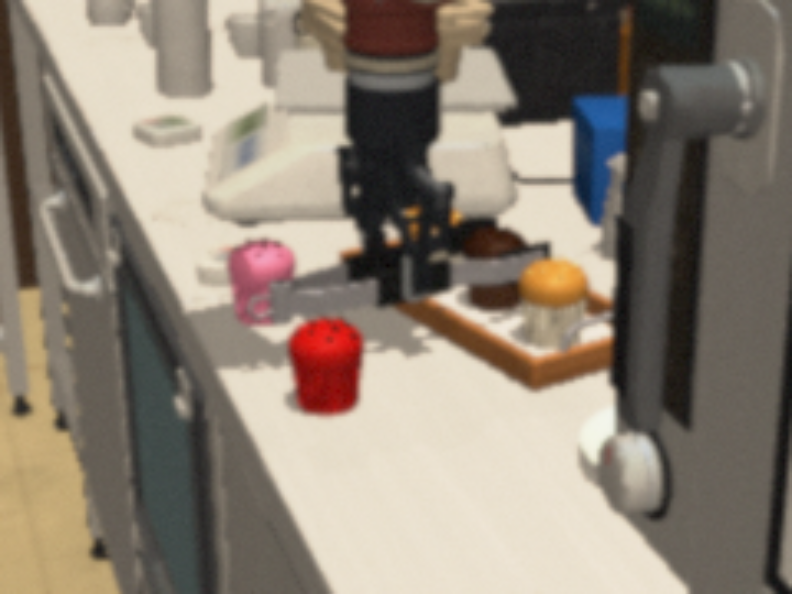

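>>> step_arm(
  increments="0 0 0 0 0 0;0 0 0 0 0 0;0 0 0 0 0 0;0 0 0 0 0 0",
  fingers=0.1,
  newtons=20,
)

```text
t: 12.4
tool_pos: [0.5241, 0.2183, 0.0403]
tool_rot: [-2.501, 1.901, -0.0]
contact_force: [0.4, -1.1, -1.2]
opening: 0.0471
```

>>> step_arm(
  increments="0 0 0 0 0 0;0 0 0 0 0 0;0 0 0 0 0 0;0 0 0 0 0 0;0 0 0 0 0 0",
  fingers=0.0,
  newtons=20,
)

```text
t: 12.82
tool_pos: [0.5241, 0.2183, 0.0401]
tool_rot: [-2.501, 1.901, -0.0]
contact_force: [0.6, 1.4, -1.2]
opening: 0.044
```

```bash
python3 - <<'E'
from h import *
import cv2
plan((.524,.218,.039),-74.5)
r=cam('wrist');cv2.imwrite('pics/w8.png',r['pixels'][:,:,::-1])
E
```

```text
t 12.82 pos [0.5241 0.2183 0.0401] psi -74.48 tilt [ 0.  0. -1.] open 0.044 F [ 0.6  1.4 -1.2]
shift units now-frame [0.01 0.01 0.04] turn units [-0.  0.  0.] shift units after turn [0.01 0.01 0.04]
```

View pics/w8.png

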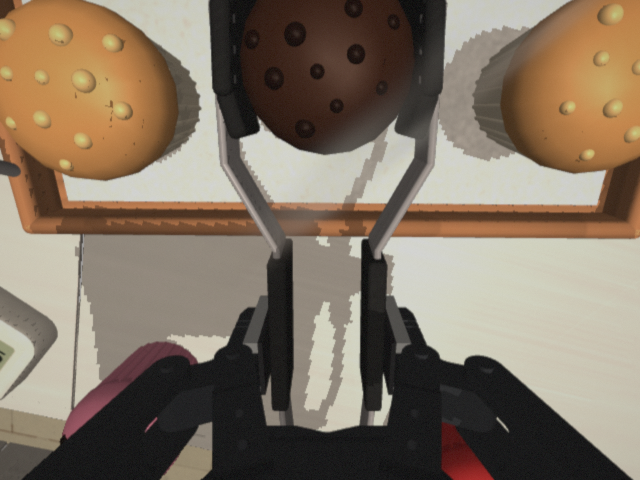

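The heads are on the muffin: the opening stalled at 44 mm. I'll make sure the full 20 N is applied, then lift slowly.

>>> step_arm(
  increments="0 0 0 0 0 0;0 0 0 0 0 0;0 0 0 0 0 0;0 0 -0.1 0 0 0;0 0 -0.2 0 0 0;0 0 -0.3 0 0 0;0 0 -0.4 0 0 0;0 0 -0.4 0 0 0;0 0 -0.3 0 0 0;0 0 -0.1 0 0 0;0 0 0 0 0 0",
  fingers=-0.1,
  newtons=20,
)

```text
t: 13.78
tool_pos: [0.5249, 0.2186, 0.0868]
tool_rot: [-2.499, 1.9, -0.003]
contact_force: [0.1, -0.6, -2.4]
opening: 0.0438
```

```bash
python3 - <<'E'
from h import *
import cv2
plan((.524,.218,.039),-74.5)
r=cam('wrist');cv2.imwrite('pics/w9.png',r['pixels'][:,:,::-1])
r=cam('side');cv2.imwrite('pics/s9.png',cv2.resize(r['pixels'][130:310,150:390,::-1],None,fx=3.3,fy=3.3))
E
```

```text
t 13.78 pos [0.5249 0.2186 0.0868] psi -74.48 tilt [ 0.003  0.001 -1.   ] open 0.0438 F [ 0.1 -0.6 -2.4]
shift units now-frame [0.01 0.05 1.91] turn units [-0.03 -0.    0.  ] shift units after turn [0.01 0.04 1.91]
```

View pics/w9.png

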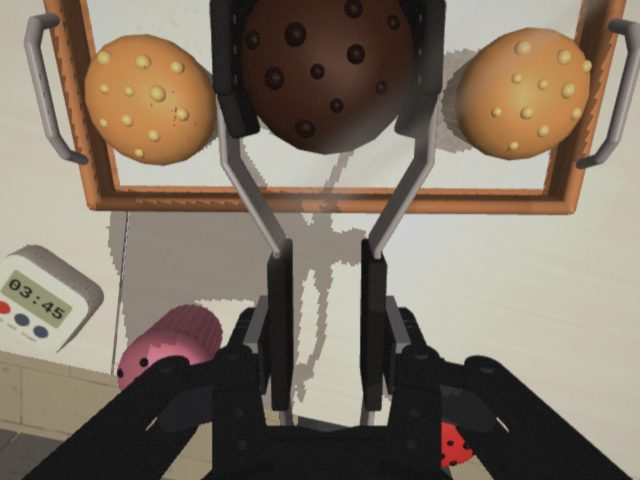

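View pics/s9.png

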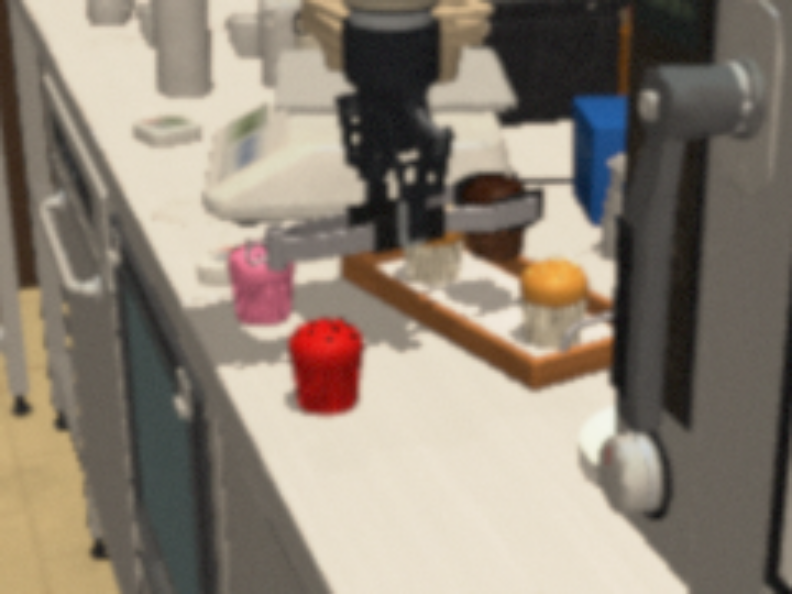

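>>> step_arm(
  increments="0 0 -0.2 0 0 0;0 0 -0.4 0 0 0;0 0 -0.5 0 0 0;0 0 -0.6 0 0 0;0 0 -0.6 0 0 0;0 0 -0.6 0 0 0;0 0 -0.4 0 0 0;0 0 -0.2 0 0 0;0 0 -0.1 0 0 0;0 0 0 0 0 0",
)

```text
t: 14.72
tool_pos: [0.5241, 0.2183, 0.1756]
tool_rot: [-2.5, 1.901, -0.001]
contact_force: [-0.4, 0.6, -2.4]
opening: 0.0441
```

```bash
python3 - <<'E'
from h import *
plan((.551,-.028,.177),-74.5)
E
```

```text
t 14.72 pos [0.5241 0.2183 0.1756] psi -74.48 tilt [ 0.001  0.    -1.   ] open 0.0441 F [-0.4  0.6 -2.4]
shift units now-frame [ 9.78  1.6  -0.06] turn units [-0.01  0.    0.  ] shift units after turn [ 9.78  1.6  -0.06]
```

>>> step_arm(
  increments="0.2 0.03 0 0 0 0;0.35 0.06 0 0 0 0;0.5 0.08 0 0 0 0;0.6 0.1 0 0 0 0;0.6 0.1 0 0 0 0;0.6 0.1 0 0 0 0;0.6 0.1 0 0 0 0;0.6 0.1 0 0 0 0;0.6 0.1 0 0 0 0;0.6 0.1 0 0 0 0;0.6 0.1 0 0 0 0;0.6 0.1 0 0 0 0",
)

```text
t: 15.72
tool_pos: [0.5409, 0.0537, 0.1744]
tool_rot: [2.499, -1.902, -0.001]
contact_force: [0.0, 0.3, -0.7]
opening: 0.0446
```

>>> step_arm(
  increments="0.6 0.1 0 0 0 0;0.6 0.1 0 0 0 0;0.6 0.1 0 0 0 0;0.6 0.1 0 0 0 0;0.4 0.08 0 0 0 0;0.3 0.05 0 0 0 0;0.2 0 0 0 0 0;0 0 0 0 0 0;0 0 0 0 0 0",
)

```text
t: 16.47
tool_pos: [0.5506, -0.0272, 0.1749]
tool_rot: [-2.501, 1.901, 0.001]
contact_force: [-0.6, 0.8, -2.0]
opening: 0.0441
```

```bash
python3 - <<'E'
from h import *
import cv2
plan((.551,-.028,.177),-105.5)
r=cam('wrist');cv2.imwrite('pics/w10.png',r['pixels'][:,:,::-1])
r=cam('scene');cv2.imwrite('pics/c10.png',r['pixels'][:,:,::-1])
E
```

```text
t 16.47 pos [ 0.5506 -0.0272  0.1749] psi -74.49 tilt [-0.  0. -1.] open 0.0441 F [-0.6  0.8 -2. ]
shift units now-frame [ 0.03 -0.01 -0.08] turn units [0.   0.   5.41] shift units after turn [ 0.02 -0.02 -0.08]
```

View pics/w10.png

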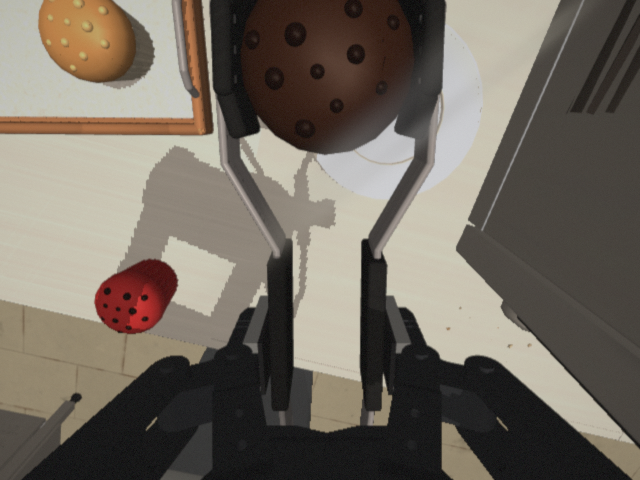

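View pics/c10.png

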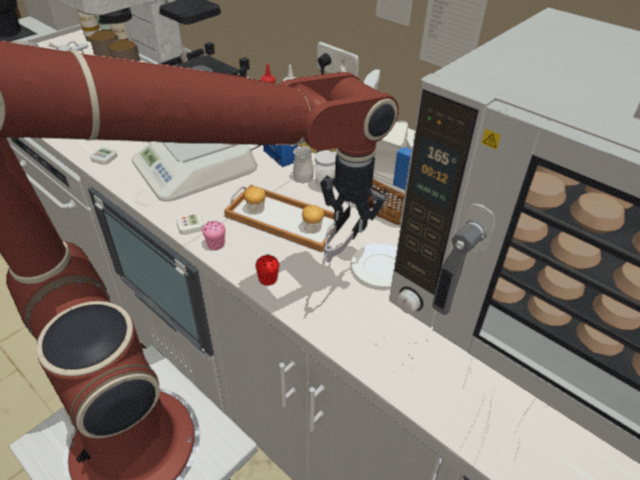

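```bash
python3 - <<'E'
from h import *
np.set_printoptions(precision=4,suppress=True)
r=cam('wrist');c=setup(r)
for uv in [(457,250),(470,222),(575,0),(457,228)]: print(uv,hit(c,uv,0.0))
# plate circle, visible arc points
P=np.array([hit(c,uv,.016)[:2] for uv in [(482,90),(478,120),(465,150),(445,175),(415,192),(380,198),(350,190),(327,173),(465,45)]])
A=np.c_[2*P,np.ones(len(P))];s=np.linalg.lstsq(A,(P**2).sum(1),rcond=None)[0]
print('plate',s[:2],np.sqrt(s[2]+s[:2]@s[:2]))
E
```

```text
(457, 250) [ 0.5476 -0.158   0.    ]
(470, 222) [ 0.5768 -0.1589  0.    ]
(575, 0) [ 0.7631 -0.1663  0.    ]
(457, 228) [ 0.5681 -0.1495  0.    ]
plate [ 0.6489 -0.0532] 0.07134114780998323
```

>>> step_arm(
  increments="0 0 0 0 0 0.2;0 0 0 0 0 0.4;0 0 0 0 0 0.6;0 0 0 0 0 0.6;0 0 0 0 0 0.6;0 0 0 0 0 0.6;0 0 0 0 0 0.6;0 0 0 0 0 0.6;0 0 0 0 0 0.6;0 0 0 0 0 0.4;0 0 0 0 0 0.2;0 0 0 0 0 0",
)

```text
t: 17.62
tool_pos: [0.5506, -0.027, 0.1751]
tool_rot: [-1.903, 2.499, 0.0]
contact_force: [-0.9, -0.5, -2.6]
opening: 0.044
```

```bash
python3 - <<'E'
from h import *
import cv2
plan((.6482-.0970,-.0535+.0260,.142),-105.5)
r=cam('wrist');cv2.imwrite('pics/w11.png',r['pixels'][:,:,::-1])
E
```

```text
t 17.62 pos [ 0.5506 -0.027   0.1751] psi -105.42 tilt [-0.  0. -1.] open 0.044 F [-0.9 -0.5 -2.6]
shift units now-frame [ 0.01 -0.03  1.32] turn units [0.   0.   0.01] shift units after turn [ 0.01 -0.03  1.32]
```

View pics/w11.png

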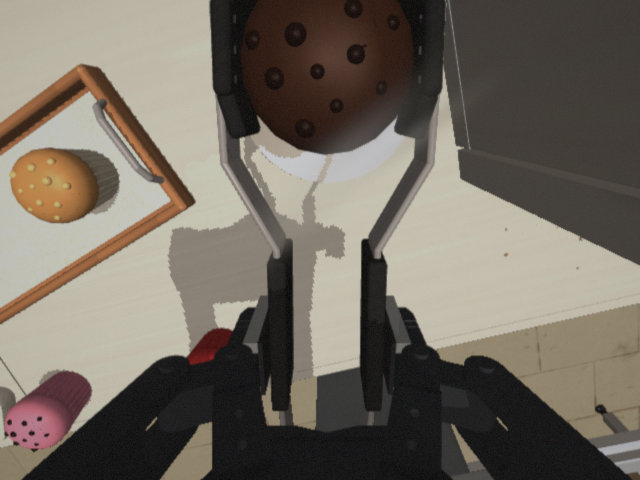

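>>> step_arm(
  increments="0 0 0.1 0 0 0;0 0 0.2 0 0 0;0 0 0.3 0 0 0;0 0 0.3 0 0 0;0 0 0.2 0 0 0;0 0 0.1 0 0 0;0 0 0 0 0 0;0 0 0 0 0 0;0 0 0 0 0 0;0 0 0 0 0 0;0 0 0 0 0 0;0 0 0 0 0 0",
)

```text
t: 18.67
tool_pos: [0.5509, -0.0274, 0.1455]
tool_rot: [-1.903, 2.499, -0.001]
contact_force: [0.1, 0.6, -1.5]
opening: 0.044
```

```bash
python3 - <<'E'
from h import *
import cv2
np.set_printoptions(precision=4,suppress=True)
plan((.6482-.0970,-.0535+.0260,.142),-105.5)
r=cam('scene');cv2.imwrite('pics/c12.png',cv2.resize(r['pixels'][150:320,200:430,::-1],None,fx=3.4,fy=3.4,interpolation=cv2.INTER_CUBIC))
c=setup(r)
print('foot',proj(c,(.6482,-.0535,.11)),'wide',proj(c,(.6482,-.0535,.156)),'plate c',proj(c,(.6482,-.0535,.01)))
r=cam('side');cv2.imwrite('pics/s12.png',cv2.resize(r['pixels'][150:330,180:420,::-1],None,fx=3.3,fy=3.3,interpolation=cv2.INTER_CUBIC))
E
```

```text
t 18.67 pos [ 0.5509 -0.0274  0.1455] psi -105.42 tilt [ 0.001 -0.    -1.   ] open 0.044 F [ 0.1  0.6 -1.5]
shift units now-frame [ 0.   -0.01  0.14] turn units [-0.01  0.    0.01] shift units after turn [ 0.   -0.01  0.14]
foot [385.3967 234.1231] wide [387.4605 218.4644] plate c [381.2514 265.576 ]
```

View pics/c12.png

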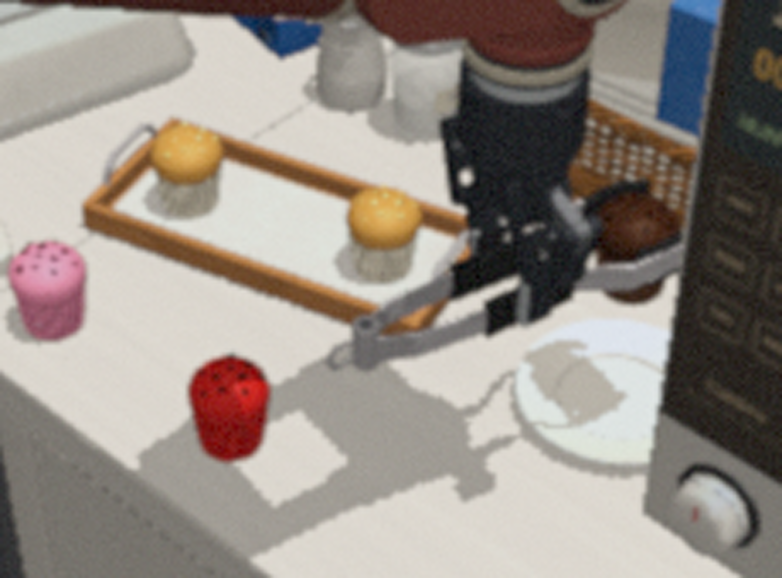

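View pics/s12.png

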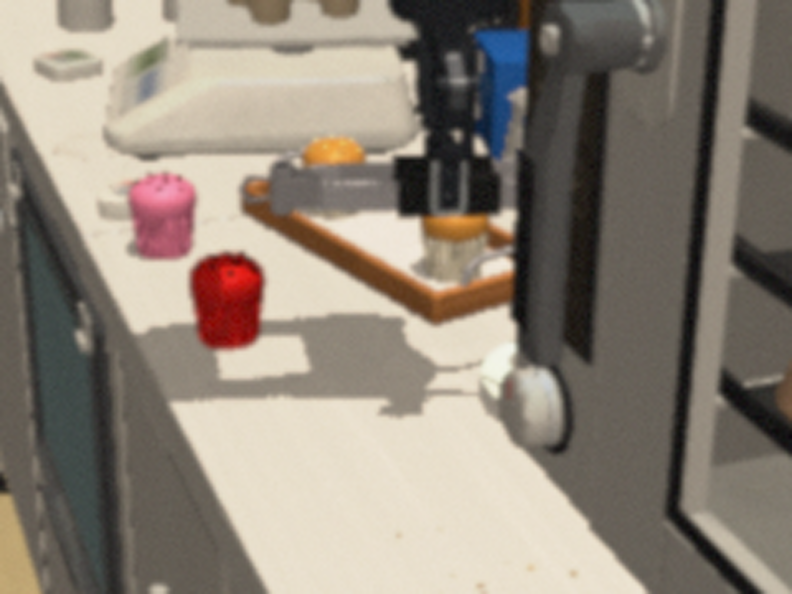

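The muffin is seen at about (387,216) and predicted at (387,218), so it is centred. It is upright and the foot is about 0.113 m up. Both plain muffins, the plate and the look-alikes haven't moved. I'll hand in.

```bash
python3 - <<'E'
from h import *
print(ctrl.finish_job())
o=ctrl.get_obs();print(o['t'],o['tool_pos'],o['opening'],o['contact_force'])
E
```

```text
the job is handed in; nothing more can be done
None
the job is handed in; nothing more can be done
```

I took the tongs by their grips, closed them on the chocolate muffin, lifted it out of the tray and handed in at about 19 s, well inside the 45 s limit. I used the smallest grip available, 20 N, and the jaws stalled at 44 mm on the muffin.

- **Final position:** the muffin is still held upright over the plate. In the last scene view it was within about 2 pixels of where the plate's centre should put it. Its foot is about 0.113 m above the work surface by arm position, so roughly 10 cm above the plate's rim.
- **Everything else:** both plain muffins were still standing in the tray, and the plate, red look-alike and pink look-alike had not moved.
- **Timer and shaker:** the timer looked undisturbed in the earlier views but was barely in frame in the last ones. I never identified the cocoa shaker, so I can't confirm by sight that it stayed put. I saw no contact forces that suggested touching it.
- **Disagreements between measurements:**
  - The scene and wrist cameras differed by 2–3 mm on positions.
  - My first estimate of the chocolate muffin's position was about 7–9 mm off. I corrected it from the wrist view before descending.
- **Side view:** the oven hid the muffin in the last side picture, so the final check rests on the scene view. I couldn't read the robot's state after handing in.

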